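Feed the row of sample vials home in the reader rail

ROBOT

A 6-joint arm with a two-finger parallel gripper is mounted at the origin on the work surface. World frame = base frame: x ahead of the robot, y to its left, z up, the work surface at z = 0. Lengths are in mm, angles in rad, forces in N, time in s.
With the tool pointing down it reaches from about 400 to 925 mm from the base axis. Payload 12.5 kg.
Tool frame: the origin (TCP) lies between the finger pads; the fingertips stand 11 mm ahead of it and the grasp point (between the pads) lies 8 mm behind it (env.tip_extent is the distance from the TCP to the fingertips, in mm); x points along the fingers, z is the direction in which the jaws open and shut, and the axes are right-handed (so a half turn about x gives the same grasp; the last joint's range is limited). The gripper opens to 95 mm and grips with 3 to 60 N. Pads are 20 mm wide; open, the fingers measure 119 mm over their backs; the gripper's body (75 mm by 180 mm) begins 59 mm behind the grasp point.
Start: joints at [1.089, 0.491, 1.559, -0, 1.092, -0.106], TCP at [229.37, 581.408, 225.661] pointing down, gripper open.
Joint ranges: [-3.1, 3.1], [-0.84, 2.19], [0.05, 2.79], [-1.13, 4.28], [0.06, 2.93], [-2.69, 2.69]. Speed limits (rad/s): [2.22, 2.22, 2.79, 3.14, 3.14, 3.14].

INTERFACE

Orientations are given as [roll, pitch, yaw] about the fixed x, y, z axes, in that order (R = Rz(yaw) Ry(pitch) Rx(roll)).
In Python, from cell import status, imaging, env gives the robot as it stands. The module is installed in compiled form; this text tells all that it offers.
- The arm moves only by the tool apply_moves, never from a script. Its argument "increments" is a list of rows, each a list of 5 numbers: the closure, from 0 (fully open) to 1 (shut), then the shift along the tool's x, y, z in mm, then the turn about the tool's x in degrees. A call has 1 to 10 rows; each row shifts and turns the commanded pose from where the row before left it, along the tool's axes as they then stand; what a row does not reach is not made up. A row lasts 1/10 s, in which the tool goes at most 50 mm and 8.59 degrees, less where a joint would pass 70% of its speed; a pose out of reach is approached as far as the arm can. A call with a gripper value outside its range is refused whole. The fingers move at their own pace and stop on an object; the grip force is fixed at half the most. Time passes only in rows, so rows that do not move let the fingers close. It gives the time, the measured TCP pose, the force and the opening at its end, in the units of the state.
- status.state(): the state, without advancing time (a new reading comes with each control period).
- imaging.read_camera(name): name is "side" or "top" or "wrist"; returns a dict with "pixels" (420x560x3 uint8, red, green, blue), "fovy" (degrees; the focal length in pixels is half the picture's height over the tangent of half this angle, whatever the lens; pixels are square), "cx", "cy" (the principal point, pixels), "R" (3x3) and "t" (3): a world point X has camera coordinates R X + t. Camera axes: x right, y down, z forward; pixel columns grow to the right and rows downward; lengths in mm; the calibration is good to about 2 mm. A picture is of the moment at which its call begins. There is no depth.
- env.job_done(): hands the job in, once; it reports no verdict.
The state is a dict: "t": time; "joints": joint angles; "qvel": joint speeds; "tau": joint torques, N m; "eef_pos": TCP position; "tcp_rot": TCP orientation; "ft_force": force on the tool from outside, world axes, zero at the start; "moment": the same for the moment, N m; "opening": opening from 0.0 (shut) to 1.0 (fully open).
Only numpy, scipy, OpenCV 4.12 (cv2) and the standard library are available. Lean on these libraries where they do the work, as an engineer would, in place of code of your own. Each camera call takes 0.05 s, during which the arm holds its last target. There are 200 camera calls.

TASK

Push the row of four vial carriers along the rail as one train, touching only the last one, from behind, with the fingertips, until the front carrier sits fully home against the stop plate and the carriers touch one another; push gently, and do not lift the carriers or take any out of the rail. Then press the round start key on top of the reader all the way down and let go, leaving the carriers home. Leave the beaker, the jar and the wine bottle alone.

Things in the scene. Friction and masses are not known exactly. Their poses are not given: they have to be found in the camera images.
- rail: Fixed aluminium feed rail, a white reader box at one end. Origin: on the bench under the rail's centre line; x runs along the rail to the stop and reader, y across, z up. Channel from x = -190 mm (open end) to the stop's face at x = 150; floor 8 mm above the bench, 43 mm wide inside; side walls 6 mm thick, tops 22 mm above the bench. Place and yaw vary.
- rail_stop (a point): Middle of the stop plate's face, at the channel floor; x axis as the rail's. The steel plate is 5 mm thick, 55 mm wide and rises 44 mm above the floor. Behind it stands the reader box, 110 mm along the rail, 130 mm wide, 66 mm high.
- carrier1: Vial carrier 1 of 4 (the front one, nearest the stop), loose in the channel: grey plastic block 40 x 40 mm, 38 mm high, with an upright capped vial (25 mm across, top 61 mm above the underside). About 90 g. Origin: centre of the underside; x along the rail to the stop, z up. The four start in a touching row short of the stop; home, its origin is 20 mm from the stop's face.
- carrier2: Vial carrier 2 of 4 (second from the stop), loose in the channel: grey plastic block 40 x 40 mm, 38 mm high, with an upright capped vial (25 mm across, top 61 mm above the underside). About 90 g. Origin: centre of the underside; x along the rail to the stop, z up. The four start in a touching row short of the stop; home, its origin is 60 mm from the stop's face.
- carrier3: Vial carrier 3 of 4 (third from the stop), loose in the channel: grey plastic block 40 x 40 mm, 38 mm high, with an upright capped vial (25 mm across, top 61 mm above the underside). About 90 g. Origin: centre of the underside; x along the rail to the stop, z up. The four start in a touching row short of the stop; home, its origin is 100 mm from the stop's face.
- carrier4: Vial carrier 4 of 4 (the last one, farthest from the stop: the one to push), loose in the channel: grey plastic block 40 x 40 mm, 38 mm high, with an upright capped vial (25 mm across, top 61 mm above the underside). About 90 g. Origin: centre of the underside; x along the rail to the stop, z up. The four start in a touching row short of the stop; home, its origin is 140 mm from the stop's face.
- start_key_top (a point): Centre of the top face of the round black start key (30 mm across) on the reader box's top, 88 mm above the bench, standing 10 mm proud of a grey collar 46 mm across; pressed straight down.
- start_key (a joint): Travel of the start key: 0 up, 0.006 m fully down. It springs back; fully down takes 5 N.
- beaker: Empty glass beaker, bystander, 54 mm across, 62 mm high, on the bench beside the rail. Origin: centre of its underside.
- jar: Small closed sample jar, bystander, 44 mm across, 58 mm high, on the bench on the other side of the rail. Origin: centre of its underside.
- wine_bottle: Full corked wine bottle, bystander, 76 mm across, 300 mm high, standing upright well to the robot's left. Origin: centre of its underside.
Not all that is in view belongs to the job. Leave any green look-alike of the carrier4 alone.

How it is judged:
By the outcome, as a careful person would: the job done as asked, in the order asked, and still so for the second after the job is handed in, with the robot touching nothing.
It also fails if it takes over 43 s, if anything falls off the work surface, if the arm or the gripper's body presses on something with over 40 N, if the wrist force passes 120 N, or if a joint passes its speed limit or range.

## Working session

There is one attempt and no reset: what is moved stays moved. The work goes in short steps, Python scripts to look and compute and a tool call to move; the robot and the scene stay as the last step left them, time stands still between calls to the robot, and variables do not carry over. Pictures are saved under pics/ and viewed, about 8 in all and at most 12, crops included, and the job is handed in when it is done.

Besides the shell and the picture viewer there is one more tool, called as name(argument=value, ...) on one line, values as JSON. apply_moves: Moves the arm, as the interface text tells. Its arguments: {"type":"object","properties":{"increments":{"type":"array"}},"required":["increments"]}

```bash
mkdir -p pics; cat > h.py <<'E'
import numpy as np, cv2
from cell import status, imaging, env
def shot(n,f):
    c=imaging.read_camera(n); cv2.imwrite('pics/'+f,c['pixels'][:,:,::-1]); np.save('pics/'+n+'.npy',c,allow_pickle=True); return c
def load(n): return np.load('pics/'+n+'.npy',allow_pickle=True).item()
def ray(c,u,v,z):
    f=c['pixels'].shape[0]/2/np.tan(np.radians(c['fovy'])/2)
    R=np.array(c['R']);t=np.array(c['t']);d=R.T@np.array([(u-c['cx'])/f,(v-c['cy'])/f,1]);o=-R.T@t
    return o+d*(z-o[2])/d[2]
def proj(c,X):
    f=c['pixels'].shape[0]/2/np.tan(np.radians(c['fovy'])/2)
    p=np.array(c['R'])@np.array(X)+np.array(c['t']); return [c['cx']+f*p[0]/p[2],c['cy']+f*p[1]/p[2]]
E
python3 - <<'E'
from h import *
for n in('top','side'):
    c=shot(n,n+'1.png'); print(n,c['fovy'],c['cx'],c['cy'],-np.array(c['R']).T@c['t'])
print(status.state())
E
```

```text
top 53.1126850741454 281.8109258139114 205.29787486882543 [ 416.05821271  103.91033372 1044.19611909]
side 47.05029145942116 279.8755288865413 208.76937956032214 [ 226.17087727 -829.63689419 1062.12467139]
{'t': 0.1, 'joints': array([ 1.08939445e+00,  4.91504030e-01,  1.55938644e+00,  2.48924926e-06,
        1.09168140e+00, -1.05582254e-01]), 'qvel': array([ 0.00127045,  0.0001373 , -0.00023271,  0.00181243,  0.00031848,
        0.00089495]), 'tau': array([ 2.69816344e-03, -6.13624191e+01, -2.58609152e+01,  6.94494392e-02,
        4.69990948e-02, -8.14737461e-06]), 'eef_pos': array([229.27279137, 581.21568947, 225.11793577]), 'tcp_rot': array([ 3.03375571,  1.5698171 , -2.05445405]), 'ft_force': array([-1.10277197,  0.27777271, -0.41037321]), 'moment': array([-0.01766766, -0.02004501, -0.02863602]), 'opening': 0.9989290559040586}
```

View pics/top1.png

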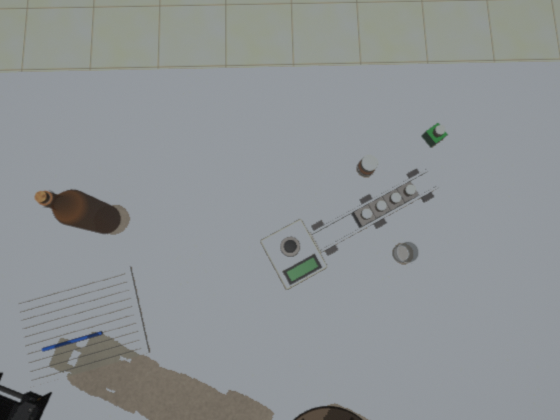

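View pics/side1.png

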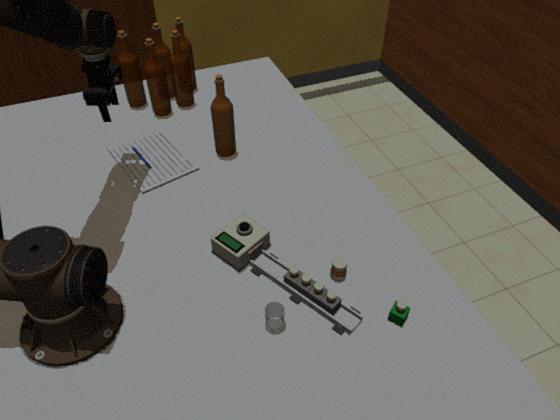

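Top view: the reader is at (293,253) and its key at (290,246). The rail runs up-right to about (432,180), with vial caps at (367,214), (381,206), (396,198) and (411,190). Candidates for carrier4 are the grey block at (411,190), last in the channel and farthest from the reader, and the green block at (435,133), which is off the rail. The grey one fits; I'll confirm it in a crop.

```bash
python3 - <<'E'
from h import *
c=load('top'); im=c['pixels'][:,:,::-1]
cr=im[120:300,250:450]; cv2.imwrite('pics/crop1.png',cv2.resize(cr,None,fx=3.3,fy=3.3,interpolation=cv2.INTER_CUBIC))
for u,v in((367,214),(381,206),(396,198),(411,190)): print(ray(c,u,v,69).round(1))
print('key',ray(c,290,246,88).round(1))
for n,p in dict(s1=(312,234),s2=(325,250),e1=(427,172),e2=(436,187)).items(): print(n,ray(c,*p,22).round(1))
print('beaker',ray(c,404,254,31),'jar',ray(c,368,167,30))
a=status.state(); print(a['tcp_rot'])
from scipy.spatial.transform import Rotation as Ro
print(Ro.from_euler('xyz',a['tcp_rot']).as_matrix().round(3))
E
```

```text
[ 560.6 -107.6   69. ]
[ 578.9 -141.8   69. ]
[ 597.3 -178.7   69. ]
[ 615.8 -215.8   69. ]
key [488.6  76.2  88. ]
s1 [521.5  19.7  22. ]
s2 [481.8 -10.4  22. ]
e1 [ 670.5 -275.1   22. ]
e2 [ 631.5 -294.3   22. ]
beaker [ 466.93959166 -199.05545598   31.        ] jar [ 684.78677084 -125.66006792   30.        ]
[ 3.03375571  1.5698171  -2.05445405]
[[-0.    -0.93   0.367]
 [-0.001  0.367  0.93 ]
 [-1.     0.    -0.001]]
```

View pics/crop1.png

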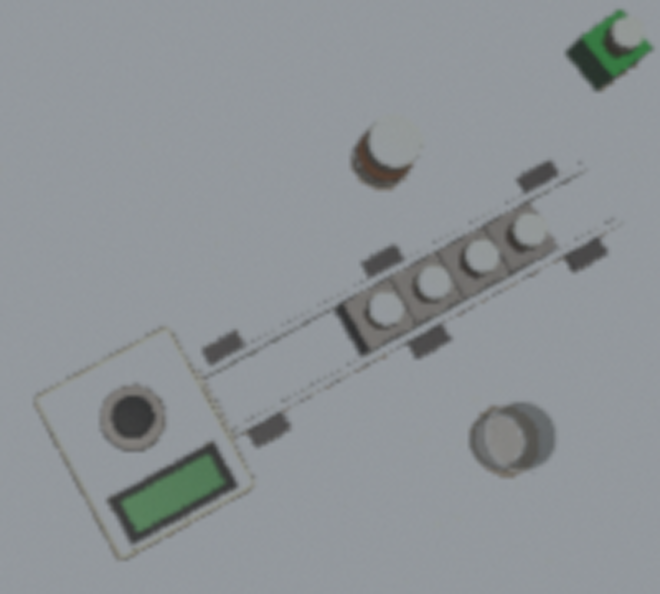

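The crop confirms it: the carrier farthest from the reader, with its vial at full-picture (411,190), is the one to push. I'll move behind it and keep the height.

apply_moves(increments=[[1,0,-34,-31,0],[1,0,-34,-31,0],[1,0,-34,-31,0],[1,0,-34,-31,0],[1,0,-34,-31,0],[1,0,-34,-31,0],[1,0,-34,-31,0],[1,0,-34,-31,0],[1,0,-34,-31,0],[1,0,-34,-31,0]])

```text
t: 1.1
eef_pos: [432.3, 166.5, 225.6]
tcp_rot: [0.264, 1.571, 1.459]
ft_force: [-0.0, 1.1, 0.1]
opening: 0.217
```

apply_moves(increments=[[1,0,-34,-31,0],[1,0,-34,-31,0],[1,0,-34,-31,0],[1,0,-34,-31,0],[1,0,-34,-31,0],[1,0,-34,-31,0],[1,0,-34,-31,0],[1,0,-34,-31,0],[1,0,-34,-31,0],[1,0,-34,-31,0]])

```text
t: 2.1
eef_pos: [634.8, -246.7, 225.2]
tcp_rot: [1.287, 1.57, 2.482]
ft_force: [0.9, 0.8, -0.3]
opening: 0.008
```

apply_moves(increments=[[1,0,0,0,8],[1,0,0,0,8],[1,0,0,0,8],[1,0,0,0,8],[1,0,0,0,8],[1,0,0,0,0],[1,0,0,0,0]])

```text
t: 2.8
eef_pos: [634.3, -244.9, 225.3]
tcp_rot: [1.938, 1.57, 2.439]
ft_force: [0.0, 0.1, 0.4]
opening: 0.006
```

```bash
python3 - <<'E'
from h import *
from scipy.spatial.transform import Rotation as Ro
a=status.state(); print(a['t'],a['eef_pos'],a['joints'],a['opening'],a['ft_force']);print(Ro.from_euler('xyz',a['tcp_rot']).as_matrix().round(3))
shot('wrist','w1.png')
E
```

```text
2.8 [ 634.29426125 -244.85712982  225.34556721] [-4.65526788e-01  5.71601995e-01  1.41100676e+00  1.25128155e-04
  1.15945837e+00 -9.66552377e-01] 0.006044566984732986 [0.02029639 0.08780212 0.36704412]
[[-0.    -0.48   0.877]
 [ 0.     0.877  0.48 ]
 [-1.     0.    -0.   ]]
```

View pics/w1.png

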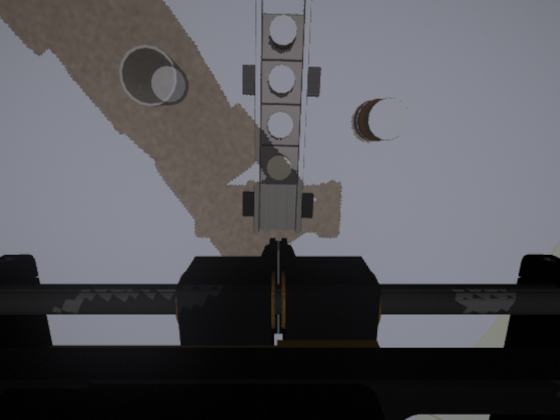

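The wrist view shows the train with caps at (283,30), (281,78), (280,125) and (279,167), and the rail's open end near row 230, in line with the closed fingers. Next, the pose from this view.

```bash
python3 - <<'E'
from h import *
c=load('wrist')
P=[ray(c,u,v,69) for u,v in((283,30),(281,78),(280,125),(279,167))]
for p in P: print(p.round(1))
d=P[0]-P[3]; print('len',np.linalg.norm(d),np.degrees(np.arctan2(d[1],d[0])))
print('rail end L,R',ray(c,257,231,22).round(1),ray(c,299,231,22).round(1))
print('rail far L,R',ray(c,259,20,22).round(1),ray(c,306,20,22).round(1))
print('rear face top',ray(c,281,182,46).round(1))
E
```

```text
[ 565.1 -109.6   69. ]
[ 582.5 -144.8   69. ]
[ 601.6 -181.3   69. ]
[ 619.7 -216.2   69. ]
len 119.84469805726884 117.13473343270404
rail end L,R [ 636.  -299.2   22. ] [ 679.3 -275.4   22. ]
rail far L,R [ 534.3 -102.1   22. ] [575.5 -79.5  22. ]
rear face top [ 630.6 -231.4   46. ]
```

apply_moves(increments=[[1,0,-15,-1,1.5],[1,30,0,0,0],[1,35,0,0,0],[1,35,0,0,0],[1,30,0,0,0],[1,0,0,0,0],[1,0,0,0,0]])

```text
t: 3.55
eef_pos: [640.9, -258.6, 96.1]
tcp_rot: [1.79, 1.571, 2.263]
ft_force: [-0.5, -0.4, 0.5]
opening: 0.002
```

```bash
python3 - <<'E'
from h import *
from scipy.spatial.transform import Rotation as Ro
a=status.state(); print(a['t'],a['eef_pos'],a['ft_force']);print(Ro.from_euler('xyz',a['tcp_rot']).as_matrix().round(3))
c=shot('wrist','w2.png')
cv2.imwrite('pics/w2.png',c['pixels'][:,:,::-1])
E
```

```text
3.55 [ 640.88218589 -258.64929914   96.11326801] [-0.51301922 -0.38353216  0.54542513]
[[-0.    -0.455  0.891]
 [ 0.     0.891  0.455]
 [-1.     0.    -0.   ]]
```

View pics/w2.png

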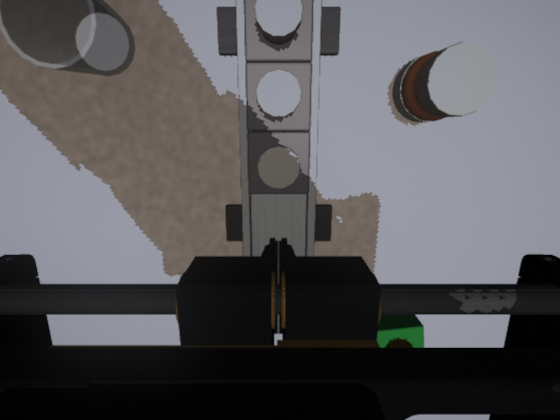

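The tip at (278,243) is centred on the channel, whose walls are at columns 248 and 310. The last carrier's rear edge, at row 193, is ahead of the fingers. Lowering into the channel and starting the push.

apply_moves(increments=[[1,25,0,0,0],[1,25,0,0,0],[1,15,0,0,0],[1,0,0,0,0],[1,0,4,0,0],[1,0,4,0,0],[1,0,4,0,0],[1,0,3,0,0],[1,0,3,0,0],[1,0,0,0,0]])

```text
t: 4.6
eef_pos: [632.6, -242.3, 31.0]
tcp_rot: [-0.846, 1.57, -0.375]
ft_force: [0.1, -0.5, 0.1]
opening: 0.004
```

apply_moves(increments=[[1,0,3,0,0],[1,0,4,0,0],[1,0,4,0,0],[1,0,4,0,0],[1,0,4,0,0],[1,0,4,0,0],[1,0,4,0,0],[1,0,4,0,0],[1,0,4,0,0],[1,0,4,0,0]])

```text
t: 5.6
eef_pos: [614.9, -207.7, 30.9]
tcp_rot: [-0.888, 1.57, -0.417]
ft_force: [2.3, -4.4, 4.9]
opening: 0.005
```

```bash
python3 - <<'E'
from h import *
a=status.state(); print(a['t'],a['eef_pos'],a['ft_force'])
c=shot('top','t2.png'); im=c['pixels'][:,:,::-1]
cv2.imwrite('pics/t2c.png',cv2.resize(im[150:300,250:450],None,fx=4,fy=4,interpolation=cv2.INTER_CUBIC))
E
```

```text
5.6 [ 614.9452724  -207.65307204   30.9184322 ] [ 2.29997932 -4.36896547  4.85352301]
```

View pics/t2c.png

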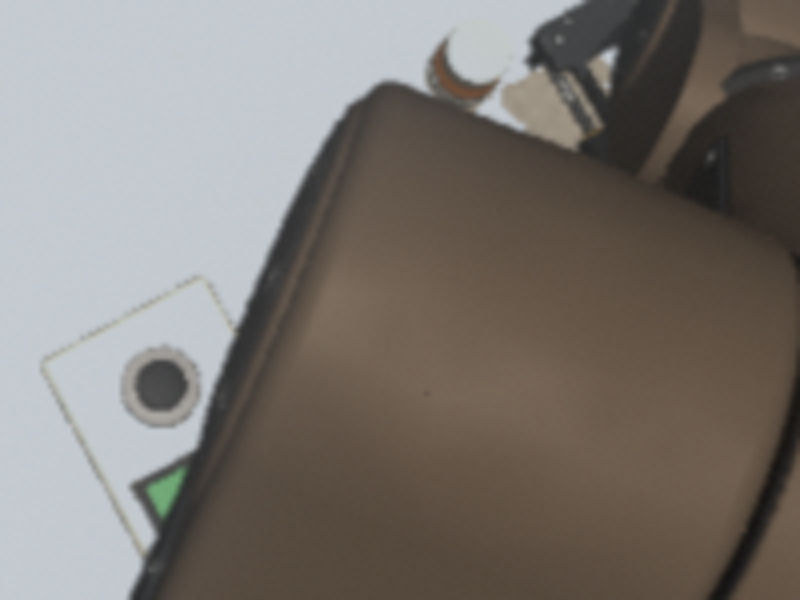

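The arm hides the train from the top camera. The force is about 5 N along the rail and 5 N upward, so I'll check with the wrist camera.

```bash
python3 - <<'E'
from h import *
c=shot('wrist','w3.png'); s=shot('side','s3.png')
a=c['pixels'][:270,140:420,::-1]; b=cv2.resize(s['pixels'][220:340,230:370,::-1],None,fx=2.6,fy=2.6,interpolation=cv2.INTER_CUBIC)
a=cv2.resize(a,None,fx=1.5,fy=1.5); h=max(a.shape[0],b.shape[0])
p=lambda x:cv2.copyMakeBorder(x,0,h-x.shape[0],0,0,cv2.BORDER_CONSTANT)
o=np.hstack([p(a),p(b)]);print(o.shape);cv2.imwrite('pics/m3.png',o)
print(status.state()['ft_force'],status.state()['eef_pos'])
E
```

```text
(405, 784, 3)
[ 1.30167758 -0.79851257 -0.12206834] [ 614.4825833  -207.16397702   30.51900178]
```

View pics/m3.png

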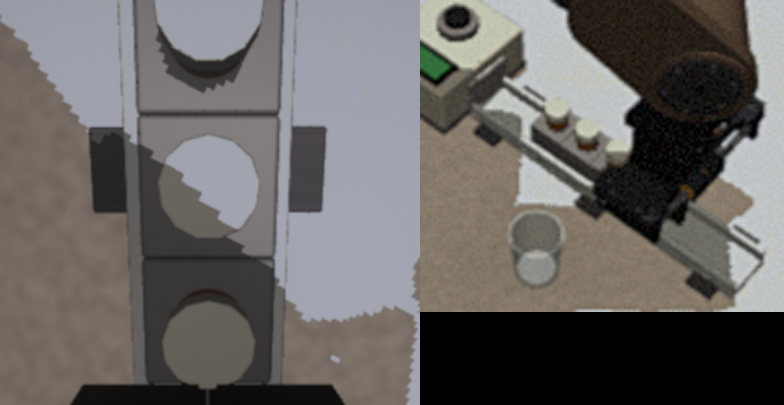

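The train is intact and straight, moving ahead of the fingers, and the standing force is about 1.5 N. About 80 mm remain, so I'll continue.

apply_moves(increments=[[1,0,3,0,0],[1,0,4,0,0],[1,0,4,0,0],[1,0,4,0,0],[1,0,4,0,0],[1,0,4,0,0],[1,0,4,0,0],[1,0,4,0,0],[1,0,4,0,0],[1,0,3,0,0]])

```text
t: 6.75
eef_pos: [597.3, -173.4, 30.5]
tcp_rot: [2.045, 1.57, 2.516]
ft_force: [0.6, -1.3, -0.6]
opening: 0.007
```

apply_moves(increments=[[1,0,3,0,0],[1,0,4,0,0],[1,0,4,0,0],[1,0,4,0,0],[1,0,4,0,0],[1,0,4,0,0],[1,0,3,0,0],[1,0,2,0,0],[1,0,0,0,0]])

```text
t: 7.65
eef_pos: [584.7, -148.6, 30.7]
tcp_rot: [1.816, 1.57, 2.287]
ft_force: [0.3, -1.4, -0.3]
opening: 0.005
```

```bash
python3 - <<'E'
from h import *
c=shot('wrist','w4.png'); s=shot('side','s4.png')
a=c['pixels'][:270,140:420,::-1]; b=cv2.resize(s['pixels'][200:320,210:350,::-1],None,fx=2.6,fy=2.6,interpolation=cv2.INTER_CUBIC)
a=cv2.resize(a,None,fx=1.5,fy=1.5); h=max(a.shape[0],b.shape[0])
p=lambda x:cv2.copyMakeBorder(x,0,h-x.shape[0],0,0,cv2.BORDER_CONSTANT)
cv2.imwrite('pics/m4.png',np.hstack([p(a),p(b)]))
print(status.state()['ft_force'],status.state()['eef_pos'],status.state()['t'])
E
```

```text
[ 0.41988683 -0.26381626  0.54313536] [ 584.78704231 -148.79710175   30.64203724] 7.75
```

View pics/m4.png

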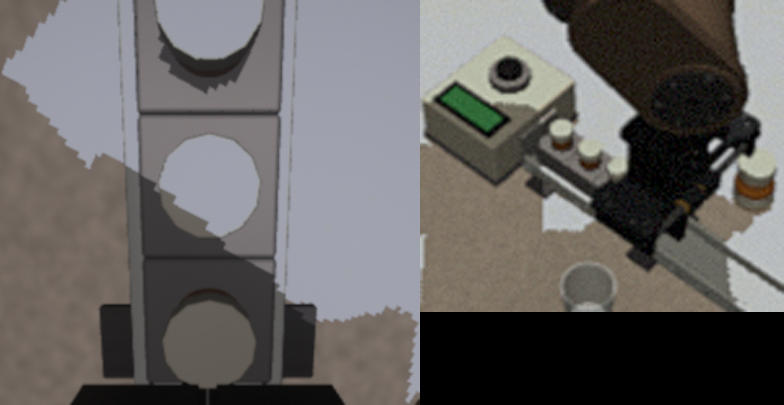

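The train is still intact, with a small gap left before the stop. Creeping forward while watching the force.

apply_moves(increments=[[1,0,2,0,0],[1,0,2,0,0],[1,0,2,0,0],[1,0,2,0,0],[1,0,2,0,0]])

```text
t: 8.25
eef_pos: [580.3, -139.9, 30.6]
tcp_rot: [-0.611, 1.571, -0.141]
ft_force: [0.9, -1.8, -0.7]
opening: 0.005
```

apply_moves(increments=[[1,0,2,0,0],[1,0,2,0,0]])

```text
t: 8.45
eef_pos: [580.5, -138.1, 31.3]
tcp_rot: [-1.02, 1.565, -0.549]
ft_force: [8.8, -20.7, -1.8]
opening: 0.006
```

apply_moves(increments=[[1,0,1.5,0,0],[1,0,1,0,0]])

```text
t: 8.65
eef_pos: [580.7, -137.9, 31.8]
tcp_rot: [-1.058, 1.56, -0.586]
ft_force: [8.9, -29.5, -2.8]
opening: 0.001
```

Firm contact: the force rose to about 30 N and motion stopped. Backing off, then lifting clear to check.

apply_moves(increments=[[1,0,-3,0,0],[1,0,-4,0,0],[1,0,-6,0,0],[1,0,-8,0,0],[1,0,-8,0,0],[1,0,0,0,0],[1,-30,0,0,0],[1,-40,0,0,0],[1,-40,0,0,0],[1,-40,0,0,0]])

```text
t: 9.65
eef_pos: [590.2, -159.8, 182.1]
tcp_rot: [2.015, 1.57, 2.486]
ft_force: [0.3, -0.0, 0.1]
opening: 0.005
```

apply_moves(increments=[[1,0,-30,0,0],[1,0,-30,0,0],[1,0,0,0,0],[1,0,0,0,0]])

```text
t: 10.05
eef_pos: [617.3, -213.5, 180.0]
tcp_rot: [2.031, 1.569, 2.501]
ft_force: [0.2, -0.1, -0.1]
opening: 0.003
```

```bash
python3 - <<'E'
from h import *
c=shot('wrist','w5.png'); s=shot('side','s5.png')
a=c['pixels'][:270,100:460,::-1]; b=cv2.resize(s['pixels'][200:320,210:350,::-1],None,fx=3,fy=3,interpolation=cv2.INTER_CUBIC)
h=max(a.shape[0],b.shape[0])
p=lambda x:cv2.copyMakeBorder(x,0,h-x.shape[0],0,0,cv2.BORDER_CONSTANT)
cv2.imwrite('pics/m5.png',np.hstack([p(a),p(b)]))
print(status.state()['ft_force'],status.state()['eef_pos'],status.state()['t'])
E
```

```text
[-0.22664579  0.42728547  0.28826358] [ 617.22276346 -212.70161261  180.28050604] 10.15
```

View pics/m5.png

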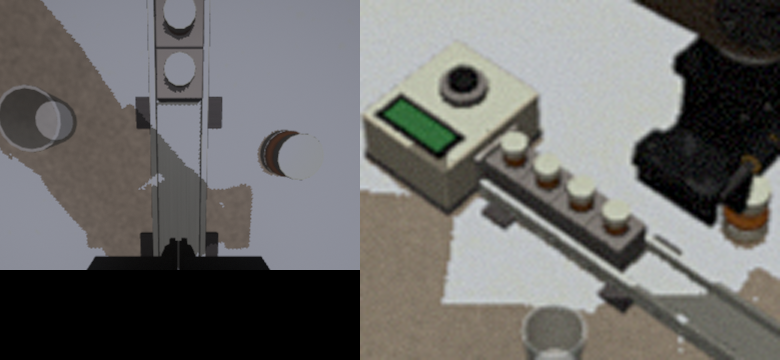

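The front carrier is against the stop plate and all four touch; beaker and jar are undisturbed. Moving over towards the key and measuring it with the wrist camera.

apply_moves(increments=[[1,0,38,3,0],[1,0,38,3,0],[1,0,38,3,0],[1,0,38,3,0],[1,0,38,3,0],[1,0,36,3,0],[1,0,0,0,0],[1,0,0,0,0],[1,0,0,0,0]])

```text
t: 11.05
eef_pos: [531.5, -4.2, 180.7]
tcp_rot: [-0.61, 1.57, -0.139]
ft_force: [-1.0, -0.1, -0.2]
opening: 0.008
```

```bash
python3 - <<'E'
from h import *
c=shot('wrist','w6.png'); s=load('side')
g=cv2.cvtColor(c['pixels'],cv2.COLOR_RGB2GRAY)
print(status.state()['eef_pos'],status.state()['t'],'pred',proj(c,[488.6,76.2,88]))
for n,q in(('w',c),('s',s),('t',load('top'))):
    g=cv2.cvtColor(q['pixels'],cv2.COLOR_RGB2GRAY); m=(g<70).astype(np.uint8)
    k,l,st,ce=cv2.connectedComponentsWithStats(m); u,v=proj(q,[488.6,76.2,88])
    for i in range(1,k):
        if st[i,4]>30 and np.hypot(ce[i,0]-u,ce[i,1]-v)<80: print(n,st[i],ce[i].round(1),ray(q,*ce[i],87).round(1))
E
```

```text
[531.51418211  -4.47991801 180.6015948 ] 11.1 pred [np.float64(275.54678798667265), np.float64(96.66409402362912)]
w [ 178   45   51  113 2449] [203.7 100.8] [442.6  49.6  87. ]
w [ 258   80   39   42 1288] [277.3 101. ] [491.   74.2  87. ]
s [239 222  10   9  72] [243.7 226.3] [488.7  70.2  87. ]
s [216 232  28  21 125] [229.7 242.7] [433.5  26.5  87. ]
s [212 234  94  56 562] [263.6 264.8] [490.8 -79.5  87. ]
s [252 268  12   8  37] [256.7 271.6] [466.7 -93.6  87. ]
t [ 229  172  118  248 1956] [283.  306.1] [355.9  95.5  87. ]
```

View pics/w6.png

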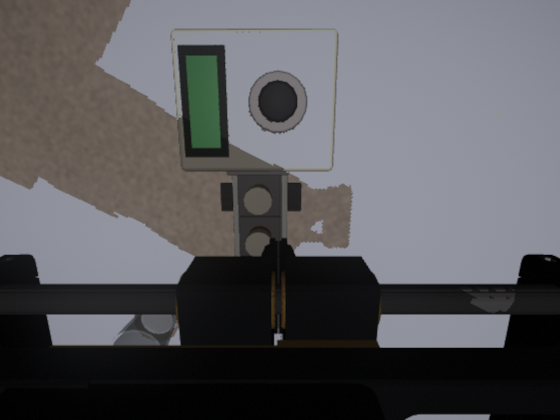

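The key is at (277,101) in the wrist view, about (490,75) in the world, and 90 mm ahead along tool y. The wrist and side rays agree to about 4 mm.

apply_moves(increments=[[1,0,30,0,0],[1,0,30,0,0],[1,0,30,-1,0],[1,0,0,0,0],[1,0,0,0,0],[1,25,0,0,0],[1,25,0,0,0],[1,20,0,0,0],[1,0,0,0,0],[1,0,0,0,0]])

```text
t: 12.1
eef_pos: [490.2, 75.0, 110.8]
tcp_rot: [2.607, 1.57, 3.076]
ft_force: [0.6, -0.4, 0.0]
opening: 0.007
```

apply_moves(increments=[[1,5,0,0,0],[1,3,0,0,0],[1,0,0,0,0]])

```text
t: 12.4
eef_pos: [489.7, 75.8, 102.8]
tcp_rot: [-0.231, 1.57, 0.24]
ft_force: [0.6, -0.6, 0.5]
opening: 0.007
```

apply_moves(increments=[[1,2,0,0,0],[1,2,0,0,0],[1,0,0,0,0]])

```text
t: 12.7
eef_pos: [489.7, 75.8, 98.6]
tcp_rot: [-0.241, 1.57, 0.23]
ft_force: [0.2, 0.2, 1.8]
opening: -0.001
```

apply_moves(increments=[[1,2,0,0,0],[1,2,0,0,0],[1,2,0,0,0],[1,0,0,0,0]])

```text
t: 13.1
eef_pos: [489.7, 75.9, 93.2]
tcp_rot: [-0.322, 1.57, 0.149]
ft_force: [-1.7, -0.9, 12.2]
opening: 0.004
```

apply_moves(increments=[[1,1.5,0,0,0],[1,1,0,0,0],[1,0,0,0,0],[1,0,0,0,0]])

```text
t: 13.5
eef_pos: [489.9, 75.8, 92.6]
tcp_rot: [-0.436, 1.568, 0.035]
ft_force: [-9.8, -0.4, 42.8]
opening: 0.006
```

The force climbed steeply past 5 N at z ≈ 93, about 6 mm below contact, so the key bottomed out. Letting go, lifting and moving back.

apply_moves(increments=[[1,-4,0,0,0],[1,-5,0,0,0],[1,-10,0,0,0],[1,-30,0,0,0],[1,-40,0,0,0],[1,-40,0,0,0],[1,0,-30,0,0],[1,0,-30,0,0],[1,0,-30,0,0],[1,0,0,0,0]])

```text
t: 14.5
eef_pos: [531.4, -6.8, 219.1]
tcp_rot: [-1.477, 1.57, -1.009]
ft_force: [-0.2, 0.6, -0.8]
opening: 0.003
```

```bash
python3 - <<'E'
from h import *
c=shot('wrist','w7.png'); s=shot('side','s7.png')
a=c['pixels'][:270,100:460,::-1]; b=cv2.resize(s['pixels'][200:320,210:350,::-1],None,fx=3,fy=3,interpolation=cv2.INTER_CUBIC)
h=max(a.shape[0],b.shape[0])
p=lambda x:cv2.copyMakeBorder(x,0,h-x.shape[0],0,0,cv2.BORDER_CONSTANT)
cv2.imwrite('pics/m7.png',np.hstack([p(a),p(b)]))
print(status.state()['ft_force'],status.state()['eef_pos'],status.state()['t'])
E
```

```text
[-0.84823105  0.81696384  0.31428072] [530.04435951  -4.62917943 218.9346627 ] 14.6
```

View pics/m7.png

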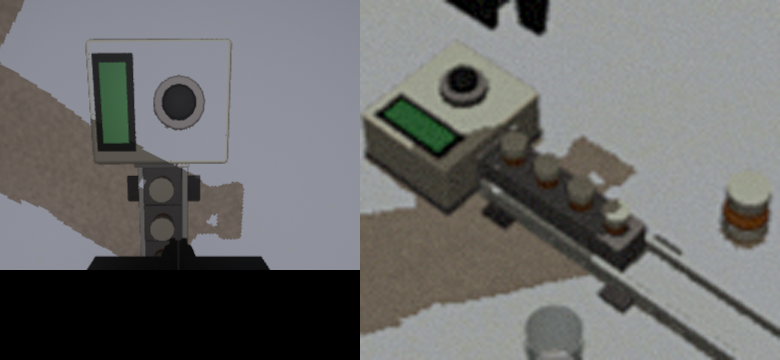

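The vial caps are at the same side-view positions as before the press, the key is up again, and the jar and beaker are in place. Handing in.

```bash
python3 -c "
from h import *
env.job_done()"
```

```text
the job is handed in; nothing more can be done
```

The train is home, the start key has been pressed and released, and the job is handed in at about 14.6 s of the 43 s allowed.

- **Carriers:** I pushed only the last grey carrier, from behind, with closed fingertips low in the channel. It took about 2 N most of the way, with one reading near 7 N. When the train stopped against the stop plate, the force rose to about 31 N before I backed off. That is firmer than it needed to be, though under the limits. The side view then showed the front carrier at the plate and all four touching.
- **Key:** I pressed it straight down about 6 mm until it hit bottom, then lifted off. The force rose steeply from 12 N to about 44 N over the last fraction of a millimetre. That peak is above 40 N, but only the fingertips were touching the key, not the arm or the gripper's body.
- **Last check:** The final side and wrist pictures show the carriers unmoved since before the press and the key back up. The jar and beaker were in place and the robot touched nothing. I did not look at the wine bottle or the green look-alike again at the end, but no move went near them.
- **Disagreements:** Camera estimates differed by about 4 mm between views. The stop came about 5 mm sooner than I had calculated, so I relied on the force and the pictures instead. I read the key's full travel from the force and the arm's height, as its joint was not measured directly.

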